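# Snap the proud lens cell home with the pusher

### The job

One of the three lens cells in the aluminium holder is standing proud: find it and, with the hollow-nosed pusher held in the gripper, press it straight down until it snaps fully home, level with the other two. Do not press the two cells that are already home, and do not touch any cell with the fingers. Then stand the pusher upright on the worktop again, clear of the holder, and leave everything else where it is.

Things in the scene. Friction and masses are not known exactly. Their poses are not given: they have to be found in the camera images.
- holder: Fixed aluminium bar 60 (its x) x 152 (its y) x 30 mm high, a bolted foot at each end (182 mm long over the feet, which are 13 mm high with bolts). Origin: centre of its underside, on the worktop; z up. Three round recesses 41.5 mm wide, 16 mm deep in its top, at y = -48, 0, +48 mm, each with three sprung balls in its wall that catch a cell. May be turned up to 0.35 rad.
- cell_a: One of three identical lens cells, in any of the recesses: black disc 40 mm across, 16 mm high, grooved round its side, with a domed lens on top (20 mm across, 2 mm high, steel bezel 24 mm). Origin: centre of its underside; z up. Home: origin 14 mm above the holder's underside, rim flush with the holder's top, 30 mm above the worktop.
- cell_b: Lens cell, same as cell_a. Exactly one of the three cells (read or look which) starts proud, resting on its sprung balls with its origin about 9 mm higher than home. Pressing it down takes about 8 to 14 N, then it snaps in and stops on the recess floor.
- cell_c: Lens cell, same as cell_a.
- pusher: Loose hand tool, 150 g, standing upright on the worktop right or left of the holder: plain aluminium round handle 24 mm across from 18 to 95 mm height on a white nose 34 mm across. The nose is hollow (27 mm bore, 6 mm deep), so centred on a cell it bears on the black rim only and clears the lens. Origin: centre of the nose's underside; z up along the handle.
- vial_1: Bystander: amber vial with a white screw cap, 27 mm across, 60 mm high, standing on the worktop on the other side of the holder from the pusher. Origin: centre of its underside.
- blue_tape: Bystander, stuck down: small dark roll of tape lying flat behind the holder, 55 mm across, 19 mm high. Origin: centre of its underside.
- clamp_fork_1: Bystander, bolted down: flat slotted metal clamping fork 33 x 67 x 8 mm lying in front of the holder. Origin: centre of its underside.
Things that resemble listed ones, but are neither listed nor needed, are in the scene too. What is shaped like the pusher but blue is not meant.

How it is judged:
On the way, in this order (a step that is already met when the one before it is completed fails the run):
1. the pusher is lifted off the worktop (height (world z) of pusher above 0.03 m), for 0.2 s.
2. the pusher bears on the cell that stands proud (((z of cell_a in the frame of holder above 0.019 m and contact force between pusher and cell_a above 2 N) or (z of cell_b in the frame of holder above 0.019 m and contact force between pusher and cell_b above 2 N) or (z of cell_c in the frame of holder above 0.019 m and contact force between pusher and cell_c above 2 N))).
3. all three cells are home (origin less than 15.5 mm above the holder's underside) (z of each of cell_a, cell_b, cell_c in the frame of holder below 0.0155 m), for 0.2 s.
At the end, for the whole second after the job is handed in: All three cells are home in the holder: origin less than 15.5 mm above the holder's underside (home is 14 mm) and tilted less than 0.06 rad; the pusher stands upright on the worktop (underside below 4 mm, tilt under 0.08 rad), at rest and not against the holder (all of step 3 and angle between each of cell_a, cell_b, cell_c's own z axis and vertical below 0.06 rad and height (world z) of pusher below 0.004 m and angle between pusher's own z axis and vertical below 0.08 rad and linear speed of pusher below 0.02 m/s and contact force between pusher and holder below 0.5 N); the robot touches nothing.
It fails at once if a cell that is already home is pressed with the pusher (over 3 N) while another still stands proud ((contact force between pusher and cell_a above 3 N and z of cell_a in the frame of holder below 0.0155 m and z of any of cell_b, cell_c in the frame of holder above 0.019 m) or (contact force between pusher and cell_b above 3 N and z of cell_b in the frame of holder below 0.0155 m and z of any of cell_a, cell_c in the frame of holder above 0.019 m) or (contact force between pusher and cell_c above 3 N and z of cell_c in the frame of holder below 0.0155 m and z of any of cell_a, cell_b in the frame of holder above 0.019 m)).
It fails at once if the robot itself touches a lens cell (over 1 N) (contact force between any of the fingers, the arm and cell_a above 1 N or contact force between any of the fingers, the arm and cell_b above 1 N or contact force between any of the fingers, the arm and cell_c above 1 N).
It fails at once if the vial is moved by more than 20 mm or tipped (distance of vial_1 from where it was at the start of the episode above 0.02 m or angle between vial_1's own z axis and vertical above 0.4 rad).
It also fails if it takes over 42 s, if anything falls off the work surface, if the arm or the gripper's body presses on something with over 40 N, if the wrist force passes 120 N, or if a joint passes its speed limit or range.

### The arm

A 6-joint arm with a two-finger parallel gripper is mounted at the origin on a cart in front of the work surface, level with it; the furniture and walls round the work are solid. World frame = base frame: x ahead of the robot, y to its left, z up, the work surface at z = 0. Lengths are in m, angles in rad, forces in N, time in s.
With the tool pointing down it reaches from about 0.375 to 0.9 m from the base axis. Payload 3.1 kg.
Tool frame: the origin (TCP) lies midway between the tips of the shut fingers; the grasp point (between the pads) lies 19 mm behind it (pinch_z is the distance from the TCP to the grasp point, in m); y points along the fingers, z is the direction in which the jaws open and shut, and the axes are right-handed (so a half turn about y gives the same grasp; the last joint's range is limited). The gripper opens to 87 mm and grips with 3 to 60 N. Pads are 19 mm wide; open, the fingers measure 117 mm over their backs; the gripper's body (75 mm by 190 mm) begins 51 mm behind the grasp point.
Start: joints at [1.165, 0.527, 1.433, -0, 1.181, -0.178], TCP at [0.141, 0.609, 0.223] pointing down, gripper open.
Joint ranges: [-3.08, 3.08], [-0.75, 2.2], [0.22, 2.44], [-1.43, 4.57], [0, 2.65], [-2.85, 2.85]. Speed limits (rad/s): [2.79, 2.79, 3.14, 3.14, 3.14, 3.14].

### API

Orientations are given as a unit quaternion [x, y, z, w].
In Python, from rig import * gives the robot as it stands.
- The arm moves only by the tool drive_tool, never from a script. Its argument "plan" is a list of rows, each a list of 7 numbers: the shift along the tool's x, y, z in mm, then the turn, a rotation vector about the tool's x, y, z in degrees, then the finger opening in mm, from 0 to 87. A call has 1 to 10 rows; each row is the pose to reach, as a shift and turn from the pose commanded when the call began, along the tool's axes at that moment; what a row does not reach only later rows make up. A row lasts 1/10 s, in which the tool goes at most 50 mm and 8.59 degrees, less where a joint would pass 70% of its speed; a pose out of reach is approached as far as the arm can. A call with a gripper value outside its range is refused whole. The fingers move at their own pace and stop on an object; "newtons" is the grip in N (left out, the last holds). Time passes only in rows, so rows that repeat a pose let the fingers close. It gives the time, the measured TCP pose, the force and the opening at its end, in the units of the state.
- get_obs(): the state, without advancing time (a new reading comes with each control period).
- camera(name): name is "scene" or "top" or "wrist"; returns the picture (420x560x3 uint8, blue, green, red); there is no depth.
- get_calibration(name): a dict with "fx", "fy", "cx", "cy" (pixels), "origin" and "rotation" of the camera in the world; the wrist camera has in their place "tool_from_camera" (4x4, takes a point from camera to tool coordinates, whose origin is the TCP and whose axes are the tool frame's). Camera axes: x right, y down, z forward; pixel columns grow to the right and rows downward; lengths in m; the calibration is good to about 2 mm. A picture is of the moment at which its call begins: read the wrist's pose just before it. get_calibration takes no time and is no camera call.
- hand_in(): hands the job in, once; it reports no verdict.
Trained networks look in the newest picture that a camera, given by its name, has taken for a name from the list of things; names that differ only in an ending like _2 or _b are one class to them, and where a whole thing is asked for, a point or a joint stands for the part that bears it (a point fixed in the world has none). Each returns a list of dicts, best first, with "conf" (0 to 1); they miss things now and then, are a little off and sometimes report something else, mostly with a low value. They report only what shows in the picture. A call takes as long as a camera call. They do not tell look-alikes from the thing itself.
- spot_in(camera, target): "location" ([column, row] in pixels, amid what is visible of it).
- mark_of(camera, target): "location" ([column, row] in pixels: a listed point, or the origin of a listed thing).
The state is a dict: "time": time; "q": joint angles; "joint_velocities": joint speeds; "joint_torque": joint torques, N m; "position": TCP position; "tool_rot": TCP orientation; "ft_force": force on the tool from outside, world axes, zero at the start; "moment": the same for the moment, N m; "grip_width": finger opening in m.
Only numpy, scipy, OpenCV 4.12 (cv2) and the standard library are available. Lean on these libraries where they do the work, as an engineer would, in place of code of your own. Each camera call takes 0.05 s, during which the arm holds its last target. There are 200 camera calls.

## Working session

There is one attempt and no reset: what is moved stays moved. The work goes in short steps, Python scripts to look and compute and a tool call to move; the robot and the scene stay as the last step left them, time stands still between calls to the robot, and variables do not carry over. Pictures are saved under pics/ and viewed, about 8 in all and at most 12, crops included, and the job is handed in when it is done.

Besides the shell and the picture viewer there is one more tool, called as name(argument=value, ...), one argument or row to a line, values as JSON. drive_tool: Moves the arm, as the interface text tells. Its arguments: {"type":"object","properties":{"plan":{"type":"array","items":{"type":"array","items":{"type":"number"}}},"newtons":{"type":"number"}},"required":["plan"]}

```bash
mkdir -p pics && cat > h.py <<'E'
from rig import *
import numpy as np, cv2
from scipy.spatial.transform import Rotation as R
def cam(name):
    c=get_calibration(name); o=get_obs()
    if 'origin' in c: return c,np.array(c['origin']),np.array(c['rotation'])
    T=np.array(c['tool_from_camera']); Rt=R.from_quat(o['tool_rot']).as_matrix()
    return c,np.array(o['position'])+Rt@T[:3,3],Rt@T[:3,:3]
def ray(name,px,z):
    c,o,r=cam(name); d=r@np.array([(px[0]-c['cx'])/c['fx'],(px[1]-c['cy'])/c['fy'],1])
    return o+d*(z-o[2])/d[2]
def proj(name,p):
    c,o,r=cam(name); v=r.T@(np.array(p)-o); return [c['fx']*v[0]/v[2]+c['cx'],c['fy']*v[1]/v[2]+c['cy']]
E
python3 - <<'E'
from h import *
np.set_printoptions(precision=3,suppress=True)
o=get_obs();print(o['time'],o['position'],R.from_quat(o['tool_rot']).as_matrix())
a=camera('scene');b=camera('top')
cv2.imwrite('pics/s.png',a);cv2.imwrite('pics/t.png',b)
for n in ['scene','top']:
  print(n,cam(n)[1])
  for t in ['holder','cell_a','pusher','vial_1']:
    print(t,[(np.round(d['location']),round(d['conf'],2),ray(n,d['location'],0)) for d in mark_of(n,t)])
E
```

```text
0.0 [0.141 0.608 0.222] [[ 0.974 -0.001  0.226]
 [-0.226 -0.002  0.974]
 [-0.    -1.    -0.002]]
scene [0.114 0.357 0.759]Traceback (most recent call last):
  File "<stdin>", line 9, in <module>
  File "h.py", line 10, in ray
    c,o,r=cam(name); d=r@np.array([(px[0]-c['cx'])/c['fx'],(px[1]-c['cy'])/c['fy'],1])
                       ~^~~~~~~~~~~~~~~~~~~~~~~~~~~~~~~~~~~~~~~~~~~~~~~~~~~~~~~~~~~~~~
ValueError: matmul: Input operand 1 has a mismatch in its core dimension 0, with gufunc signature (n?,k),(k,m?)->(n?,m?) (size 3 is different from 4)
```

View pics/s.png

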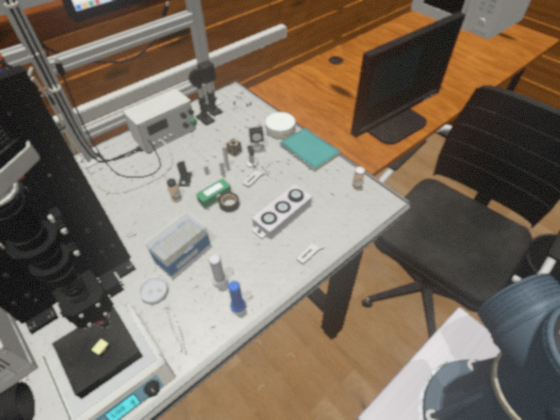

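View pics/t.png

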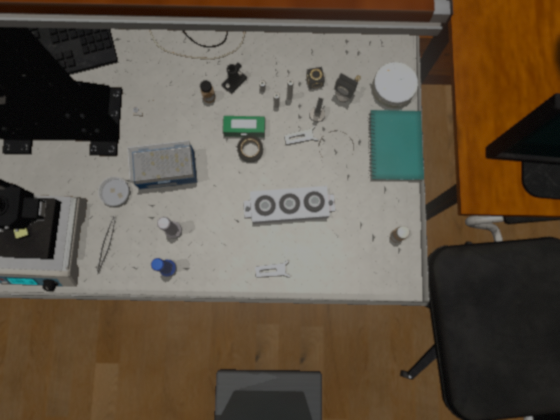

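Pictures 1–2: the holder is at top px (289,205), with the pusher (white nose, grey handle) to its left at about (168,228). The blue look-alike is at (163,267) and the vial at (402,233). The camera rotation is a quaternion, so I'll fix the helper.

```bash
sed -i "s/np.array(c\['rotation'\])$/R.from_quat(c['rotation']).as_matrix()/" h.py
python3 - <<'E'
from h import *
np.set_printoptions(precision=3,suppress=True)
a=camera('scene');b=camera('top');w=camera('wrist')
for n in ['scene','top','wrist']:
  print(n,cam(n)[1])
  for t in ['holder','cell_a','pusher','vial_1','blue_tape','clamp_fork_1']:
    print(t,[(np.round(d['location']),round(d['conf'],2),ray(n,d['location'],0.014 if 'cell' in t else 0)[:2]) for d in mark_of(n,t)])
x=np.hstack([cv2.resize(a[170:320,190:340],(400,400),interpolation=2),cv2.resize(b[170:290,140:260],(400,400),interpolation=2)])
y=np.hstack([cv2.resize(b[180:230,240:340],(400,200),interpolation=2),cv2.resize(w,(267,200)),np.zeros((200,133,3),np.uint8)])
cv2.imwrite('pics/c.png',np.vstack([x,y]))
E
```

```text
scene [0.114 0.357 0.759]
holder [(array([282., 214.]), 0.91, array([ 0.585, -0.044]))]
cell_a [(array([296., 196.]), 0.73, array([ 0.595, -0.103])), (array([267., 225.]), 0.71, array([0.573, 0.014])), (array([284., 209.]), 0.47, array([ 0.585, -0.051]))]
pusher [(array([238., 305.]), 0.9, array([0.458, 0.187])), (array([220., 281.]), 0.87, array([0.53 , 0.184]))]
vial_1 [(array([355., 183.]), 0.51, array([ 0.533, -0.262]))]
blue_tape [(array([232., 204.]), 0.83, array([0.695, 0.031]))]
clamp_fork_1 [(array([311., 254.]), 0.6, array([ 0.448, -0.014])), (array([354., 184.]), 0.52, array([ 0.534, -0.26 ]))]
top [ 0.384 -0.025  0.992]
holder [(array([289., 208.]), 0.63, array([ 0.58 , -0.046]))]
cell_a [(array([265., 204.]), 0.61, array([0.583, 0.003])), (array([313., 201.]), 0.56, array([ 0.591, -0.093]))]
pusher [(array([168., 268.]), 0.7, array([0.455, 0.19 ])), (array([175., 231.]), 0.61, array([0.529, 0.181]))]
vial_1 [(array([399., 238.]), 0.58, array([ 0.522, -0.267]))]
blue_tape [(array([253., 153.]), 0.72, array([0.693, 0.029]))]
clamp_fork_1 [(array([274., 270.]), 0.89, array([ 0.455, -0.019]))]
wrist [0.073 0.624 0.384]
holder []
cell_a []
pusher []
vial_1 []
blue_tape []
clamp_fork_1 []
```

View pics/c.png

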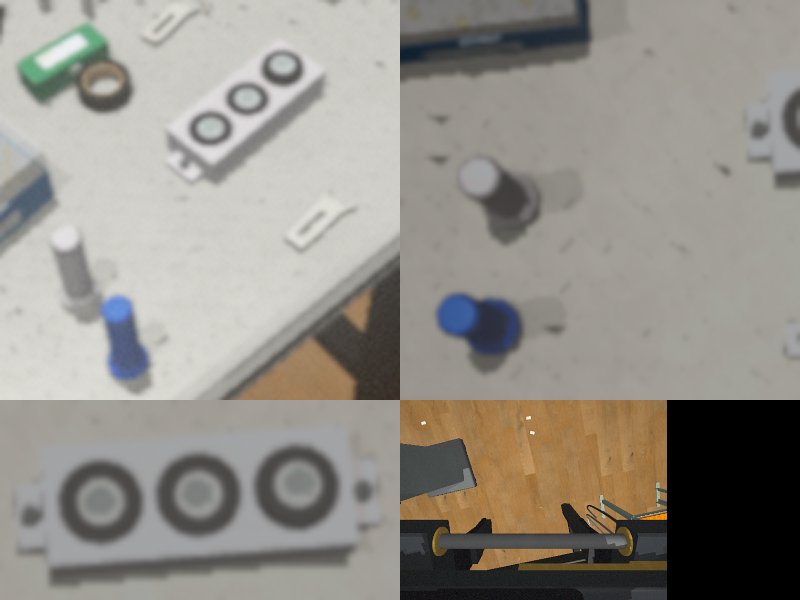

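Picture 3: the right-hand cell (−y end) stands proud, with its black side overlapping the holder top. The pusher is at about (0.530, 0.182) and the blue one at (0.456, 0.189). I'll move first to a low-x waypoint and square the tool with the world axes.

drive_tool(
  plan=[
    [35,0,-38,0,-2,0,87],
    [70,0,-77,0,-4,0,87],
    [105,0,-115,0,-6,0,87],
    [140,0,-154,0,-8,0,87],
    [175,0,-192,0,-10,0,87],
    [210,0,-231,0,-12,0,87],
    [245,0,-269,0,-13,0,87],
    [280,0,-308,0,-13,0,87],
    [315,0,-346,0,-13,0,87],
    [315,0,-346,0,-13,0,87],
  ],
)

```text
time: 2.2
position: [0.3723, 0.1975, 0.223]
tool_rot: [0.707, -0.001, 0.003, -0.707]
ft_force: [0.1, 0.4, 0.3]
grip_width: 0.0872
```

```bash
python3 - <<'E'
from h import *
np.set_printoptions(precision=3,suppress=True)
o=get_obs();print(o['time'],o['position'],o['q'],o['joint_velocities'],R.from_quat(o['tool_rot']).as_matrix(),o['ft_force'])
w=camera('wrist')
for t in ['pusher','cell_a']:
    print(t,[(np.round(d['location']),round(d['conf'],2),ray('wrist',d['location'],0)[:2]) for d in mark_of('wrist',t)])
E
```

```text
2.2 [0.372 0.198 0.223] [ 0.222  0.252  1.917 -0.001  0.97  -1.343] [-0.377  0.001  0.006  0.039  0.012 -0.377] [[ 1.     0.002  0.005]
 [-0.005 -0.001  1.   ]
 [ 0.002 -1.    -0.001]] [0.147 0.375 0.29 ]
pusher [(array([274., 258.]), 0.87, array([0.458, 0.192])), (array([268., 312.]), 0.59, array([0.53 , 0.185]))]
cell_a []
```

drive_tool(
  plan=[
    [40,0,-3,0,0,0,87],
    [80,0,-7,0,0,0,87],
    [120,0,-10,0,0,0,87],
    [158,20,-14,0,0,0,87],
    [158,50,-14,0,0,0,87],
    [158,70,-14,0,0,0,87],
    [158,70,-14,0,0,0,87],
  ],
)

```text
time: 3.05
position: [0.5247, 0.1877, 0.1495]
tool_rot: [0.707, -0.002, -0.003, -0.707]
ft_force: [-0.7, -0.1, 1.0]
grip_width: 0.0871
```

```bash
python3 - <<'E'
from h import *
np.set_printoptions(precision=4,suppress=True)
o=get_obs();print(o['time'],o['position'],R.from_quat(o['tool_rot']).as_matrix(),o['ft_force'])
w=camera('wrist');cv2.imwrite('pics/w1.png',w)
for t in ['pusher','cell_a']:
    print(t,[(np.round(d['location']),round(d['conf'],2),ray('wrist',d['location'],0)[:2]) for d in mark_of('wrist',t)])
print(proj('wrist',[.53,.184,0]),proj('wrist',[.53,.184,.095]))
E
```

```text
3.05 [0.5247 0.1877 0.1495] [[ 1.     -0.0078 -0.0009]
 [ 0.0009 -0.0007  1.    ]
 [-0.0078 -1.     -0.0007]] [-0.6747 -0.1305  0.9581]
pusher [(array([284., 128.]), 0.86, array([0.4616, 0.1918])), (array([277., 211.]), 0.81, array([0.5373, 0.1859]))]
cell_a []
[np.float64(274.9394880629476), np.float64(202.55718485879572)] [np.float64(273.8527606216747), np.float64(234.3653186625177)]
```

View pics/w1.png

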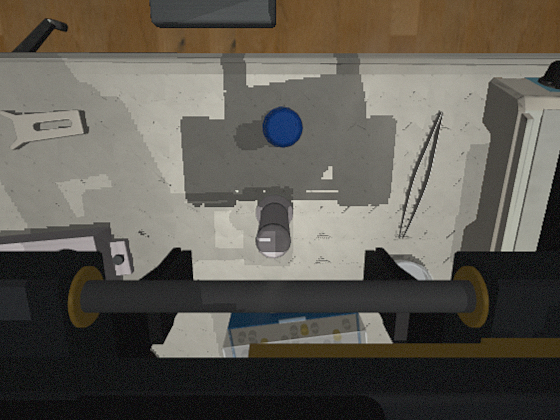

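drive_tool(
  plan=[
    [0,0,0,0,0,0,87],
    [0,0,0,0,0,0,87],
    [0,0,0,0,0,0,87],
  ],
)

```text
time: 3.5
position: [0.5282, 0.1867, 0.1536]
tool_rot: [-0.707, -0.0, -0.001, 0.707]
ft_force: [0.8, -0.2, -0.9]
grip_width: 0.087
```

```bash
python3 - <<'E'
from h import *
np.set_printoptions(precision=4,suppress=True)
o=get_obs();print(o['time'],o['position'],R.from_quat(o['tool_rot']).as_matrix(),o['ft_force'])
w=camera('wrist')
for t in ['pusher','cell_a']:
    print(t,[(np.round(d['location']),round(d['conf'],2),ray('wrist',d['location'],0)[:2]) for d in mark_of('wrist',t)])
for t in ['pusher']:
    print(t,[(np.round(d['location']),round(d['conf'],2),ray('wrist',d['location'],0.047)[:2]) for d in spot_in('wrist',t)])
E
```

```text
3.5 [0.5282 0.1867 0.1536] [[ 1.      0.0018  0.0007]
 [-0.0007  0.0003  1.    ]
 [ 0.0018 -1.      0.0003]] [ 0.8153 -0.1667 -0.8573]
pusher [(array([285., 119.]), 0.69, array([0.4549, 0.1921])), (array([275., 206.]), 0.58, array([0.5329, 0.1832]))]
cell_a [(array([ 82., 257.]), 0.64, array([ 0.5836, -0.0062])), (array([ 34., 262.]), 0.48, array([ 0.5895, -0.0538]))]
pusher [(array([285., 121.]), 0.78, array([0.4566, 0.191 ])), (array([276., 216.]), 0.55, array([0.53  , 0.1839]))]
```

drive_tool(
  plan=[
    [3,25,-3,0,0,0,87],
    [3,50,-3,0,0,0,87],
    [3,75,-3,0,0,0,87],
    [3,95,-3,0,0,0,87],
    [3,107,-3,0,0,0,87],
    [3,107,-3,0,0,0,87],
    [3,107,-3,0,0,0,87],
    [3,107,-3,0,0,0,50],
  ],
)

```text
time: 4.5
position: [0.5317, 0.1836, 0.0466]
tool_rot: [-0.707, -0.0, -0.001, 0.707]
ft_force: [-1.3, 0.0, -0.6]
grip_width: 0.0839
```

drive_tool(
  plan=[
    [0,0,0,0,0,0,22],
    [0,0,0,0,0,0,15],
    [0,0,0,0,0,0,15],
    [0,0,0,0,0,0,15],
    [0,0,0,0,0,0,15],
    [0,0,0,0,0,0,15],
    [0,0,0,0,0,0,15],
    [0,0,0,0,0,0,15],
  ],
  newtons=50,
)

```text
time: 5.3
position: [0.5308, 0.1835, 0.0455]
tool_rot: [-0.707, 0.0, -0.0, 0.707]
ft_force: [0.5, -0.7, 0.3]
grip_width: 0.0233
```

drive_tool(
  plan=[
    [0,-25,0,0,0,0,15],
    [0,-60,0,0,0,0,15],
    [0,-110,0,0,0,0,15],
    [15,-110,-30,0,0,0,15],
    [35,-110,-70,0,0,0,15],
    [55,-110,-110,0,0,0,15],
    [75,-110,-150,0,0,0,15],
    [95,-110,-190,0,0,0,15],
    [119,-110,-234,0,0,0,15],
    [119,-110,-234,0,0,0,15],
  ],
)

```text
time: 6.3
position: [0.6534, -0.0576, 0.1555]
tool_rot: [0.708, -0.0, 0.004, -0.706]
ft_force: [-0.0, 0.5, -1.9]
grip_width: 0.023
```

drive_tool(
  plan=[
    [0,0,0,0,0,0,15],
    [0,0,0,0,0,0,15],
    [0,0,0,0,0,0,15],
    [0,0,0,0,0,0,15],
  ],
)

```text
time: 6.7
position: [0.649, -0.0491, 0.1555]
tool_rot: [-0.707, -0.0, 0.001, 0.707]
ft_force: [0.2, -0.1, -1.5]
grip_width: 0.023
```

```bash
python3 - <<'E'
from h import *
np.set_printoptions(precision=4,suppress=True)
o=get_obs();print(o['time'],o['position'],R.from_quat(o['tool_rot']).as_matrix(),o['ft_force'],o['grip_width'])
w=camera('wrist');cv2.imwrite('pics/w2.png',w)
for t,z in [('pusher',.105),('holder',0),('cell_a',.014)]:
    print(t,[(np.round(d['location'],1),round(d['conf'],2),ray('wrist',d['location'],z)[:2]) for d in mark_of('wrist',t)])
E
```

```text
6.7 [ 0.649  -0.0491  0.1555] [[ 1.     -0.0007 -0.0009]
 [ 0.0009  0.0003  1.    ]
 [-0.0007 -1.      0.0003]] [ 0.1901 -0.0861 -1.5221] 0.022983920357372508
pusher [(array([278.7, 237.5]), 0.62, array([ 0.6509, -0.05  ]))]
holder []
cell_a [(array([285.7, 127.3]), 0.94, array([ 0.583 , -0.0442])), (array([339.3, 124.8]), 0.92, array([0.581 , 0.0014])), (array([222.9, 134.9]), 0.71, array([ 0.5893, -0.098 ]))]
```

View pics/w2.png

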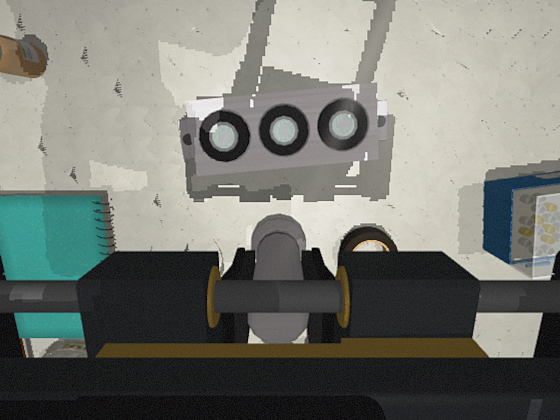

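Picture 5: three cells at about px (224,135), (284,129) and (344,124), with the pusher hanging upright at (279,235). Next I'll fit the dark rings and check the pusher nose by overlay.

```bash
python3 - <<'E'
from h import *
np.set_printoptions(precision=4,suppress=True)
w=cv2.imread('pics/w2.png');g=cv2.cvtColor(w,6)
m=(g<75).astype(np.uint8)
roi=np.zeros_like(m);roi[90:170,192:372]=1;m*=roi
cs,_=cv2.findContours(m,cv2.RETR_EXTERNAL,cv2.CHAIN_APPROX_NONE)
for c in cs:
    if cv2.contourArea(c)<800: continue
    e=cv2.fitEllipse(c);print(np.array(e[0]),e[1],[ray('wrist',e[0],z)[:2] for z in (.03,.039)])
big=cv2.resize(w,None,fx=3,fy=3,interpolation=2)
def circ(p,r,col):
    q=np.array([proj('wrist',[p[0]+r*np.cos(t),p[1]+r*np.sin(t),p[2]]) for t in np.linspace(0,6.3,60)])
    cv2.polylines(big,[(q*3+1).astype(int)],1,col,1)
o=get_obs()['position']
circ([o[0],o[1],.110],.017,(0,0,255));circ([o[0],o[1],.128],.012,(0,255,0))
for c in cs:
    if cv2.contourArea(c)>=800:
        e=cv2.fitEllipse(c)
        for z,col in((.03,(0,255,0)),(.039,(0,0,255))): circ([*ray('wrist',e[0],z)[:2],z],.02,col)
cv2.imwrite('pics/w2c.png',big[270:800,520:1160])
E
```

```text
[223.9477 135.653 ] (49.39944076538086, 50.504825592041016) [array([ 0.5893, -0.0947]), array([ 0.589 , -0.0933])]
[283.4958 129.8759] (48.57144546508789, 49.93308639526367) [array([ 0.5848, -0.0463]), array([ 0.5847, -0.0465])]
```

View pics/w2c.png

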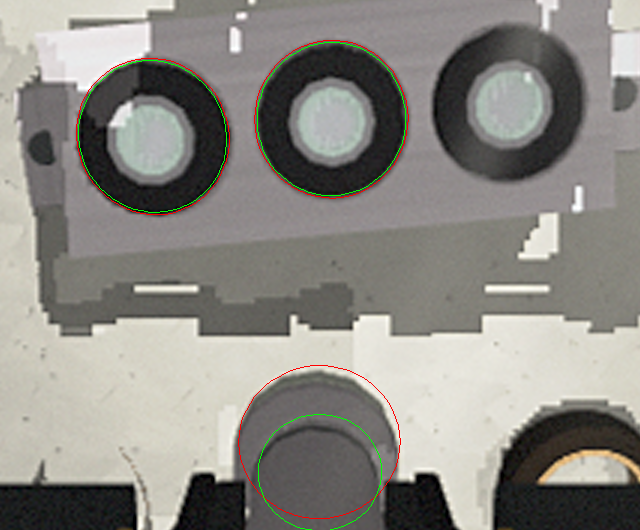

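Picture 6: the pusher nose sits about 2 mm +x of the TCP. The left (−y) cell fits z≈39 mm, which makes its spacing match the other two. I'll hover above it and take a close look, and re-check the original scene picture enlarged.

drive_tool(
  plan=[
    [-20,0,-15,0,0,0,15],
    [-40,0,-30,0,0,0,15],
    [-61,0,-44,0,0,0,15],
    [-61,20,-44,0,0,0,15],
    [-61,40,-44,0,0,0,15],
    [-61,55,-44,0,0,0,15],
    [-61,55,-44,0,0,0,15],
    [-61,55,-44,0,0,0,15],
    [-61,55,-44,0,0,0,15],
    [-61,55,-44,0,0,0,15],
  ],
)

```text
time: 7.9
position: [0.5894, -0.0947, 0.1016]
tool_rot: [0.707, 0.0, 0.001, -0.707]
ft_force: [-0.3, -0.2, -1.7]
grip_width: 0.0233
```

```bash
python3 - <<'E'
from h import *
np.set_printoptions(precision=4,suppress=True)
o=get_obs();print(o['time'],o['position'],R.from_quat(o['tool_rot']).as_matrix(),o['ft_force'],o['grip_width'])
w=camera('wrist');cv2.imwrite('pics/w3.png',w)
t=camera('scene')
s=cv2.imread('pics/s.png')
a=cv2.resize(w[140:290,170:370],(800,600)[0:2],interpolation=2)
a=cv2.resize(a,(533,400))
b=cv2.resize(s[180:240,248:318],(260,200),interpolation=2)
c=cv2.resize(t[180:240,248:318],(260,200),interpolation=2)
cv2.imwrite('pics/w3c.png',np.hstack([a,np.vstack([b,c])]))
for t,z in [('pusher',.055),('cell_a',.014)]:
    print(t,[(np.round(d['location'],1),round(d['conf'],2),ray('wrist',d['location'],z)[:2]) for d in mark_of('wrist',t)])
E
```

```text
7.9 [ 0.5894 -0.0947  0.1016] [[ 1.      0.002   0.0006]
 [-0.0006 -0.0008  1.    ]
 [ 0.002  -1.     -0.0008]] [-0.2605 -0.2495 -1.6618] 0.023319008971291924
pusher [(array([277.3, 236.6]), 0.96, array([ 0.5885, -0.096 ]))]
cell_a [(array([279.7, 223.1]), 0.81, array([ 0.5914, -0.0943])), (array([410.4, 205.8]), 0.81, array([0.5783, 0.0026])), (array([345.6, 212. ]), 0.7, array([ 0.5829, -0.0452])), (array([393.4,  30.2]), 0.19, array([ 0.4606, -0.0201]))]
```

View pics/w3c.png

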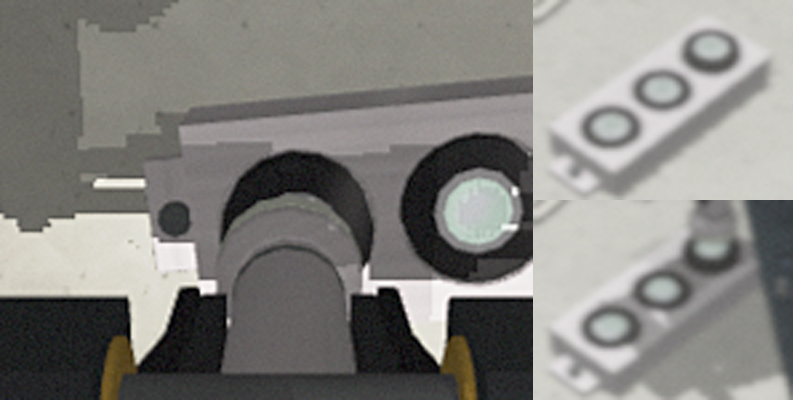

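Picture 7: the scene crops clearly show the far (−y) cell proud, with the pusher above it. The nose looks about 2 mm to −y of the cell, so I'll compute both offsets from the edges.

```bash
python3 - <<'E'
from h import *
np.set_printoptions(precision=4,suppress=True)
o=get_obs();print(o['position'])
k=200/533
P=lambda x,y,z: ray('wrist',(170+x*k,140+y*k),z)[:2]
print('cell',P(297,151,.039)+[.02,0],'L',P(222,226,.039),'R',P(373,226,.039))
print('nose',P(289,200,.056)+[.017,0],'L',P(216,262,.06),'R',P(362,262,.06))
w=cv2.imread('pics/w3.png')
b=cv2.resize(w[180:270,220:340],None,fx=6.5,fy=6.5,interpolation=2)
def circ(p,r,col):
    q=np.array([proj('wrist',[p[0]+r*np.cos(t),p[1]+r*np.sin(t),p[2]]) for t in np.linspace(0,6.3,60)])
    cv2.polylines(b,[((q-[220,180]+.5)*6.5).astype(int)],1,col,1)
circ([.590,-.094,.039],.020,(0,0,255)); circ([.590,-.094,.041],.012,(0,255,255))
for dz in (0,.018): circ([.5905,-.0957,.056+dz],.017,(0,255,0))
cv2.imwrite('pics/w3d.png',b)
E
```

```text
[ 0.5888 -0.0946  0.1011]
cell [ 0.5859 -0.0932] L [ 0.5853 -0.1123] R [ 0.5853 -0.0739]
nose [ 0.5909 -0.0953] L [ 0.5877 -0.1122] R [ 0.5878 -0.0783]
```

View pics/w3d.png

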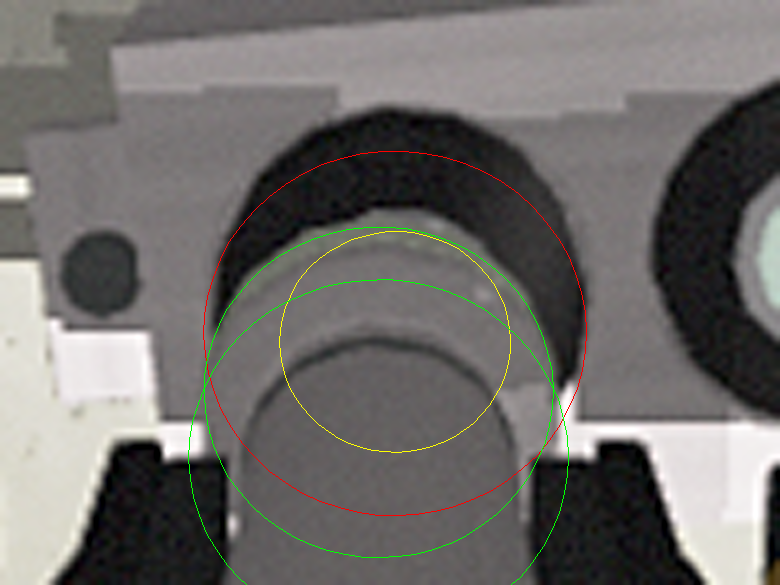

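Picture 8: the bezel and nose edges are still ambiguous in x, and the y offset is about +2 mm. I'll correct by (−2, +2) mm, lower to just above the cell where parallax is small, and look again.

drive_tool(
  plan=[
    [-2,4,2,0,0,0,15],
    [-2,8,2,0,0,0,15],
    [-2,11,2,0,0,0,15],
    [-2,11,2,0,0,0,15],
    [-2,11,2,0,0,0,15],
    [-2,11,2,0,0,0,15],
  ],
)

```text
time: 8.7
position: [0.5868, -0.0927, 0.0896]
tool_rot: [0.707, -0.0, 0.0, -0.707]
ft_force: [0.0, -0.2, -0.9]
grip_width: 0.0231
```

```bash
python3 - <<'E'
from h import *
np.set_printoptions(precision=4,suppress=True)
o=get_obs();print(o['time'],o['position'],o['ft_force'])
w=camera('wrist');cv2.imwrite('pics/w4.png',w)
p=o['position']; zb=p[2]-.0455
b=cv2.resize(w[180:270,220:340],None,fx=6.5,fy=6.5,interpolation=2)
b=np.clip(255*(b/255.)**.55,0,255).astype(np.uint8)
def circ(p,r,col):
    q=np.array([proj('wrist',[p[0]+r*np.cos(t),p[1]+r*np.sin(t),p[2]]) for t in np.linspace(0,6.3,120)])
    for u in q[::2]: cv2.circle(b,tuple(((u-[220,180]+.5)*6.5).astype(int)),1,col,-1)
circ([p[0]+.002,p[1]-.0007,zb],.017,(0,255,0))
for dx in (0,-.0025): circ([.590+dx,-.094,.030],.020,(0,0,255) if dx else (255,0,0))
cv2.imwrite('pics/w4d.png',b)
E
```

```text
8.7 [ 0.5868 -0.0927  0.0896] [ 0.0434 -0.1907 -0.8844]
```

View pics/w4d.png

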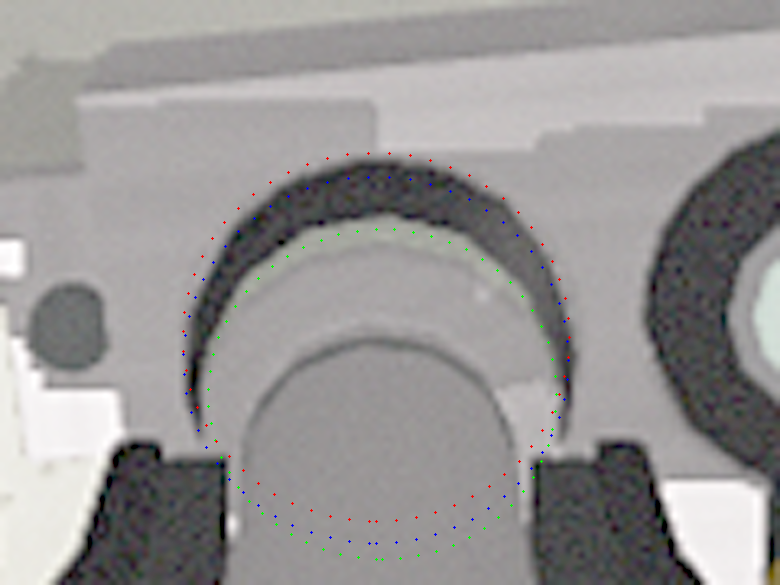

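Picture 9: the nose is centred on the cell in y, and within about 0.5 mm in x. Now I'll press gently while watching the force.

drive_tool(
  plan=[
    [0.5,2,0,0,0,0,15],
    [0.5,4,0,0,0,0,15],
    [0.5,5,0,0,0,0,15],
    [0.5,6,0,0,0,0,15],
    [0.5,6,0,0,0,0,15],
    [0.5,6,0,0,0,0,15],
  ],
  newtons=60,
)

```text
time: 9.35
position: [0.5871, -0.0925, 0.0835]
tool_rot: [-0.707, 0.0, -0.0, 0.707]
ft_force: [0.4, -0.4, -2.1]
grip_width: 0.0229
```

drive_tool(
  plan=[
    [0,1,0,0,0,0,15],
    [0,2,0,0,0,0,15],
    [0,3,0,0,0,0,15],
    [0,3,0,0,0,0,15],
    [0,3,0,0,0,0,15],
  ],
)

```text
time: 9.85
position: [0.5874, -0.0927, 0.0815]
tool_rot: [0.707, 0.0, 0.001, -0.707]
ft_force: [-1.4, 0.1, 4.5]
grip_width: 0.0226
```

drive_tool(
  plan=[
    [0,1,0,0,0,0,15],
    [0,2,0,0,0,0,15],
    [0,3,0,0,0,0,15],
    [0,4,0,0,0,0,15],
    [0,5,0,0,0,0,15],
    [0,6,0,0,0,0,15],
    [0,6,0,0,0,0,15],
    [0,6,0,0,0,0,15],
  ],
)

```text
time: 10.65
position: [0.5869, -0.0925, 0.0752]
tool_rot: [-0.707, 0.0, -0.0, 0.707]
ft_force: [-1.2, 0.5, 5.9]
grip_width: 0.0229
```

drive_tool(
  plan=[
    [0,1,0,0,0,0,15],
    [0,2,0,0,0,0,15],
    [0,3,0,0,0,0,15],
    [0,3,0,0,0,0,15],
    [0,3,0,0,0,0,15],
  ],
)

```text
time: 11.15
position: [0.5871, -0.0926, 0.0748]
tool_rot: [0.707, 0.0, 0.0, -0.707]
ft_force: [-4.4, 2.9, 20.5]
grip_width: 0.0231
```

It stopped hard at about 20 N, roughly 9 mm below first contact. I'll lift off and check.

drive_tool(
  plan=[
    [0,-3,0,0,0,0,15],
    [0,-15,0,0,0,0,15],
    [0,-40,0,0,0,0,15],
    [0,-80,0,0,0,0,15],
    [20,-80,15,0,0,0,15],
    [40,-80,30,0,0,0,15],
    [60,-80,44,0,0,0,15],
    [60,-80,44,0,0,0,15],
    [60,-80,44,0,0,0,15],
    [60,-80,44,0,0,0,15],
  ],
)

```text
time: 12.15
position: [0.6459, -0.0489, 0.151]
tool_rot: [-0.707, 0.001, 0.0, 0.707]
ft_force: [0.7, -0.2, -1.2]
grip_width: 0.0231
```

```bash
python3 - <<'E'
from h import *
np.set_printoptions(precision=4,suppress=True)
o=get_obs();print(o['time'],o['position'],o['ft_force'],R.from_quat(o['tool_rot']).as_matrix()[:,1])
w=camera('wrist');cv2.imwrite('pics/w5.png',w);s=camera('scene');cv2.imwrite('pics/s5.png',s)
for t,z in [('pusher',o['position'][2]-.0455),('cell_a',.03)]:
    print(t,[(np.round(d['location'],1),round(d['conf'],2),ray('wrist',d['location'],z)[:2]) for d in mark_of('wrist',t)])
a=cv2.resize(w[80:300,170:400],(500,478),interpolation=2)
b=cv2.resize(s[180:240,248:318],(290,239),interpolation=2);c=cv2.resize(cv2.imread('pics/s.png')[180:240,248:318],(290,239),interpolation=2)
cv2.imwrite('pics/x5.png',np.hstack([a,np.vstack([b,c])]))
E
```

```text
12.15 [ 0.6459 -0.0489  0.151 ] [ 0.6627 -0.1887 -1.202 ] [-0.0022  0.0002 -1.    ]
pusher [(array([280.5, 237.2]), 0.86, array([ 0.6461, -0.0485]))]
cell_a [(array([342.2, 128.5]), 0.86, array([0.5807, 0.0012])), (array([285.8, 130.9]), 0.78, array([ 0.5825, -0.0437]))]
```

View pics/x5.png

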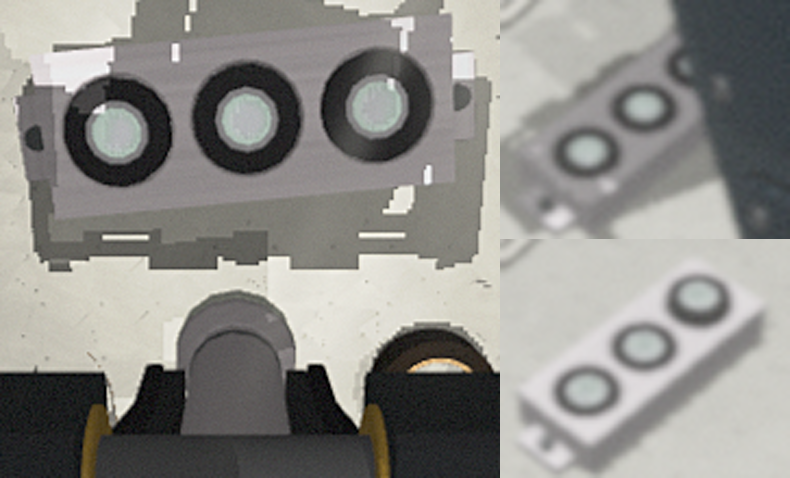

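Picture 10: all three cells now look level, with equal spacing at crop px 117/247/377. I'll take the pusher back to where it stood.

drive_tool(
  plan=[
    [-15,0,35,0,0,0,15],
    [-35,0,75,0,0,0,15],
    [-55,0,115,0,0,0,15],
    [-75,0,155,0,0,0,15],
    [-95,0,195,0,0,0,15],
    [-115,0,233,0,0,0,15],
    [-115,0,233,0,0,0,15],
    [-115,0,233,0,0,0,15],
    [-115,0,233,0,0,0,15],
    [-115,0,233,0,0,0,15],
  ],
)

```text
time: 13.35
position: [0.5334, 0.1832, 0.1517]
tool_rot: [0.707, -0.001, 0.001, -0.707]
ft_force: [0.8, -0.2, -1.9]
grip_width: 0.0229
```

drive_tool(
  plan=[
    [0,25,0,0,0,0,15],
    [0,50,0,0,0,0,15],
    [0,75,0,0,0,0,15],
    [0,90,0,0,0,0,15],
    [0,98,0,0,0,0,15],
    [0,102,0,0,0,0,15],
    [0,102,0,0,0,0,15],
    [0,102,0,0,0,0,15],
  ],
)

```text
time: 14.15
position: [0.5331, 0.1844, 0.0502]
tool_rot: [-0.707, -0.0, -0.001, 0.707]
ft_force: [0.6, 0.2, -1.6]
grip_width: 0.0229
```

drive_tool(
  plan=[
    [0,1,0,0,0,0,15],
    [0,2,0,0,0,0,15],
    [0,3,0,0,0,0,15],
    [0,4,0,0,0,0,15],
    [0,4.5,0,0,0,0,15],
    [0,4.5,0,0,0,0,15],
    [0,4.5,0,0,0,0,15],
  ],
)

```text
time: 14.85
position: [0.5324, 0.1846, 0.0454]
tool_rot: [-0.707, 0.0, -0.0, 0.707]
ft_force: [-0.3, 1.0, 2.7]
grip_width: 0.023
```

Contact with the worktop at about 4 N. I'll release slowly, then rise.

drive_tool(
  plan=[
    [0,0,0,0,0,0,26],
    [0,0,0,0,0,0,35],
    [0,0,0,0,0,0,50],
    [0,0,0,0,0,0,70],
    [0,0,0,0,0,0,87],
    [0,0,0,0,0,0,87],
    [0,0,0,0,0,0,87],
    [0,0,0,0,0,0,87],
    [0,0,0,0,0,0,87],
  ],
)

```text
time: 15.75
position: [0.5323, 0.1845, 0.045]
tool_rot: [0.707, -0.0, 0.0, -0.707]
ft_force: [-0.1, 0.1, 0.7]
grip_width: 0.0817
```

drive_tool(
  plan=[
    [0,-10,0,0,0,0,87],
    [0,-35,0,0,0,0,87],
    [0,-75,0,0,0,0,87],
    [0,-115,0,0,0,0,87],
    [0,-155,0,0,0,0,87],
    [-40,-175,0,0,0,0,87],
    [-80,-175,0,0,0,0,87],
    [-120,-175,0,0,0,0,87],
    [-120,-175,0,0,0,0,87],
    [-120,-175,0,0,0,0,87],
  ],
)

```text
time: 16.75
position: [0.4119, 0.1848, 0.221]
tool_rot: [-0.707, -0.001, -0.001, 0.707]
ft_force: [0.5, 0.2, 0.7]
grip_width: 0.0872
```

```bash
python3 - <<'E'
from h import *
np.set_printoptions(precision=4,suppress=True)
o=get_obs();print(o['time'],o['position'],o['ft_force'],o['grip_width'])
s=camera('scene');t=camera('top')
for n in ['scene','top']:
  for k in ['pusher','vial_1']:
    print(n,k,[(np.round(d['location']),round(d['conf'],2),ray(n,d['location'],0)[:2]) for d in mark_of(n,k)])
z=lambda im,a:cv2.resize(im[a[0]:a[1],a[2]:a[3]],(390,300),interpolation=2)
s0=cv2.imread('pics/s.png')
r=(180,240,243,321)
cv2.imwrite('pics/x6.png',np.vstack([np.hstack([z(s,r),z(s0,r)]),np.hstack([z(s,(170,320,180,375)),z(t,(170,290,140,296))])]))
E
```

```text
16.75 [0.4119 0.1848 0.221 ] [0.4667 0.1522 0.7136] 0.08715897164961453
scene pusher [(array([235., 306.]), 0.89, array([0.4603, 0.1936])), (array([353., 188.]), 0.55, array([ 0.5252, -0.2461])), (array([220., 282.]), 0.41, array([0.5291, 0.185 ]))]
scene vial_1 [(array([354., 185.]), 0.72, array([ 0.5315, -0.2555]))]
top pusher []
top vial_1 [(array([398., 233.]), 0.66, array([ 0.5318, -0.264 ]))]
```

View pics/x6.png

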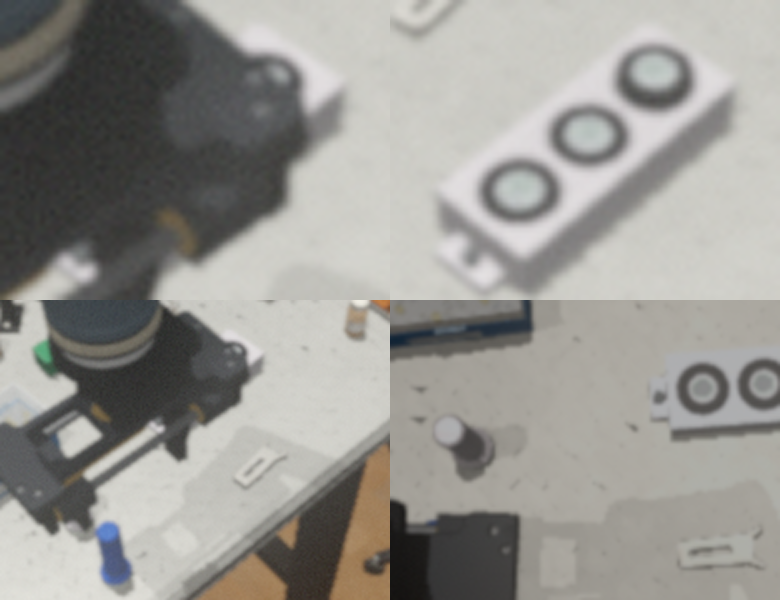

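Picture 11: the pusher stands upright at its old spot and nothing else has moved, but the arm hides the holder in the scene view. I'll move aside for one last look.

drive_tool(
  plan=[
    [-20,0,30,0,0,0,87],
    [-45,0,60,0,0,0,87],
    [-70,0,95,0,0,0,87],
    [-95,0,130,0,0,0,87],
    [-120,0,170,0,0,0,87],
    [-140,0,205,0,0,0,87],
    [-160,0,240,0,0,0,87],
    [-160,0,240,0,0,0,87],
    [-160,0,240,0,0,0,87],
    [-160,0,240,0,0,0,87],
  ],
)

```text
time: 18.05
position: [0.253, 0.424, 0.2197]
tool_rot: [0.708, -0.001, 0.0, -0.707]
ft_force: [-0.5, -0.0, 0.1]
grip_width: 0.0872
```

```bash
python3 - <<'E'
from h import *
s=camera('scene');o=get_obs();print(o['time'],o['position'])
z=lambda im,a:cv2.resize(im[a[0]:a[1],a[2]:a[3]],(390,300),interpolation=2)
s0=cv2.imread('pics/s.png');r=(180,240,243,321);q=(170,320,180,375)
cv2.imwrite('pics/x7.png',np.vstack([np.hstack([z(s,r),z(s0,r)]),np.hstack([z(s,q),z(s0,q)])]))
E
```

```text
18.1 [0.25321066 0.42378346 0.21977886]
```

View pics/x7.png

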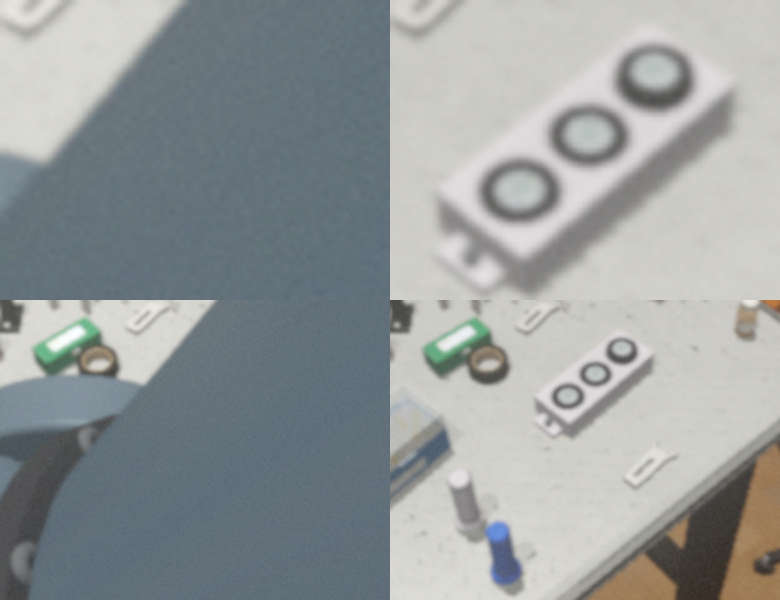

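Picture 12: the arm still blocks the scene view, so I'll do a numeric check using the wrist pictures taken before and after the press.

```bash
python3 - <<'E'
from h import *
for f in ['w2','w5']:
    g=cv2.GaussianBlur(cv2.cvtColor(cv2.imread(f'pics/{f}.png'),6),(3,3),0)
    out=[]
    for x in (224,284,344):
        m=np.zeros_like(g);cv2.circle(m,(x,int(133-(x-224)*.08)),19,255,-1)
        b=((g>85)&(m>0)).astype(np.uint8)
        c=max(cv2.findContours(b,0,1)[0],key=cv2.contourArea);e=cv2.fitEllipse(cv2.convexHull(c));out.append([*e[0],*e[1]])
    out=np.round(out,1);print(f,out.tolist(),'gaps',np.linalg.norm(np.diff(out[:,:2],axis=0),axis=1))
E
```

```text
w2 [[222.9, 136.0, 28.1, 30.2], [283.5, 130.2, 27.9, 28.8], [343.3, 122.3, 27.9, 36.3]] gaps [60.87692502 60.31956565]
w5 [[223.1, 139.3, 25.7, 29.6], [283.2, 133.8, 27.2, 28.7], [344.0, 124.0, 29.4, 39.1]] gaps [60.35113918 61.58473837]
```

The left gap shrank by about 1.5 px once scaled for camera height, against about 1.9 px expected. That fits the 9 mm travel and the hard stop.

```bash
python3 -c "
from rig import *
print(hand_in())"
```

```text
the job is handed in; nothing more can be done
None
```

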